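Hold the long reference cell in the photometer's light path

TASK

Take the daily reference reading: slide the dust cover on the photometer fully open, then take the long glass cell out of the cell rack, gripping it by its two frosted faces only and never touching the clear windows. Lower it upright into the photometer's well, press it fully down against the sprung shutter plunger so that the light passes through it, and finish while still gripping it and holding it down there (let go and the spring lifts it out of the beam). Leave the short cells in their rack and everything else where it stands.

Things in the scene. Friction and masses are not known exactly. Their poses are not given: they have to be found in the camera images.
- photometer: White bench photometer, about 240 mm long (x), 130 mm wide (y), fixed to the desk. Origin on the desk straight below the centre of its cell well; x points to its back (the sloping console with the display is at -x), z up. Its flat top, 62 mm high, reaches from x = -60 to +110 mm and y = -65 to +65 mm, bare but for the dust cover.
- well_mouth (a point): Centre of the cell well's mouth, in the plane of the photometer's flat top; axes as the photometer. The well is a rectangular hole 25 mm along x and 15 mm along y; over its top 5 mm it tapers out to 30 x 20 mm. The long cell goes in with its long side along x (either way round), 1.25 mm free on each side. The light crosses it along x. The plunger is its bottom.
- cover (a joint): Slide of the dust cover, m: 0 = centred over the well (shut), 0.046 = fully open, at the end stop. It starts shut or a little ajar, opens along the photometer's +x (to its back), stays where it is left, and takes about 1.5 N to move.
- cover_ridge (a point): Middle of the top of the dust cover's finger ridge; moves with the cover, axes as the photometer. The cover is a plate 44 mm (x) by 58 mm (y), its top 4.5 mm above the photometer's flat top; the ridge stands across its middle, 10 mm thick (x), 34 mm wide (y), 15 mm above the plate. Pinch it across x, or push its front face.
- plunger (a joint): Travel of the sprung plunger in the bottom of the well, m: 0 = up (its top 12 mm below the well's mouth, shutter closed), 0.010 = fully down, at its stop (top 22 mm below the mouth, light on). The spring pushes up with 2.5 N at the start and 6 N fully down.
- cell_rack: Grey rack, 154 x 53 mm, 24 mm high, fixed to the desk. Origin under its centre, on the desk. Three equal slots in a row along its x, at x = -46, 0 and +46 mm, each 24.5 mm (x) by 14.5 mm (y), floor 6 mm above the desk. The cells stand in them with their clear windows facing along the rack's x and their frosted faces toward its long sides.
- long_cell: Long reference cell, a stoppered glass cuvette: 22.5 mm long (x), 12.5 wide (y), 53 high (glass to 46, then a white stopper 2 to 4 mm smaller), 20 to 40 g. Origin: centre of its underside, z up. In any slot of the rack. It stands 35 mm out of the rack, but only 31 mm out of the photometer's top when fully down: grip it with the fingertips 6 mm or more above the rack's top.
- long_cell_frosted_left: Frosted (milky) long face of the long cell at +y, 22.5 mm wide and 43 mm high; grip here. Origin as the cell's own.
- long_cell_frosted_right: Frosted long face of the long cell at -y, 22.5 mm wide and 43 mm high; grip here. Origin as the cell's own.
- long_cell_windows: The two clear windows of the long cell, its narrow end faces at -x and +x; fingers must not touch them. Origin as the cell's own.
- short_cell_a: Short cell of the same make with a square base, 12.5 x 12.5 mm, 53 mm high, standing in another slot of the rack. Origin at the centre of its underside.
- short_cell_b: The other short cell, 12.5 x 12.5 mm, 53 mm high, in the remaining slot. Origin at the centre of its underside.
- dropper: Small white dropper bottle, 26 mm across, 62 mm high, standing on the desk. Origin at the centre of its underside.
- strip_bottle: Test strip bottle with a black cap, 50 mm across, 133 mm high, behind the photometer. Origin at the centre of its underside.
- lancets: Small box of lancets, 66 x 70 x 46 mm, near the front of the desk. Origin at the centre of its underside.
- marker: Black marker pen, 138 mm long, 12 mm thick, lying on the desk. Origin on the desk under its middle.

How it is judged:
By the outcome, as a careful person would: the job done as asked, in the order asked, and still so for the second after the job is handed in, while the arm keeps its last pose, push and grip.
It also fails if it takes over 54 s, if anything falls off the work surface, if the arm or the gripper's body presses on something with over 40 N, if the wrist force passes 120 N, or if a joint passes its speed limit or range.

ROBOT

A 7-joint arm with a two-finger parallel gripper is mounted at the origin on a cart in front of the work surface, level with it; the furniture and walls round the work are solid. World frame = base frame: x ahead of the robot, y to its left, z up, the work surface at z = 0. Lengths are in m, angles in rad, forces in N, time in s.
With the tool pointing down it reaches from about 0.4 to 0.875 m from the base axis. Payload 19.3 kg.
Tool frame: the origin (TCP) lies at the very end of the fingers, on their centre line; the grasp point (between the pads) lies 19 mm behind it; z points along the fingers, y is the line along which they close (so a half turn about z gives the same grasp; the last joint's range is limited). The gripper opens to 85 mm and grips with 20 to 120 N. Pads are 22 mm wide; open, the fingers measure 114 mm over their backs; the gripper's body (76 mm by 85 mm) begins 54 mm behind the grasp point. The pads swing forward as they close: fully open they stand 13 mm farther back than shut.
Start: joints at [1.119, 0.521, -0.036, 1.599, 0.021, 1.021, -0.113], TCP at [0.233, -0.58, 0.231] pointing down, gripper open.
Joint ranges: [-2.91, 2.91], [-0.3, 2.13], [-1.5, 1.42], [0.17, 2.43], [-1.26, 4.41], [0.16, 1.93], [-2.52, 2.52]. Speed limits (rad/s): [1.89, 1.89, 2.39, 2.39, 3.01, 3.01, 3.01].

INTERFACE

Orientations are given as [roll, pitch, yaw] about the fixed x, y, z axes, in that order (R = Rz(yaw) Ry(pitch) Rx(roll)).
In Python, from workcell import bot gives the robot as it stands. The module is installed in compiled form; this text tells all that it offers.
- The arm moves only by the tool apply_moves, never from a script. Its arguments are lists of equal length, an entry for each row: "claw": the finger opening in m, from 0 to 0.0854; "xyz": the shift along the tool's x, y, z in m, a list of three; "twist": the turn, a rotation vector about the tool's x, y, z in rad, a list of three. A call has 1 to 20 rows; each row shifts and turns the commanded pose from where the row before left it, along the tool's axes as they then stand; what a row does not reach is not made up. A row lasts 1/10 s, in which the tool goes at most 50 mm and 8.59 degrees, less where a joint would pass 70% of its speed; a pose out of reach is approached as far as the arm can. A call with a gripper value outside its range is refused whole. The fingers move at their own pace and stop on an object; "force" is the grip in N (left out, the last holds). Time passes only in rows, so rows that do not move let the fingers close. It gives the time, the measured TCP pose, the force, the opening and the grip force at its end, in the units of the state.
- bot.observe(): the state, without advancing time (a new reading comes with each control period).
- bot.grab_frame(name): name is "scene" or "side" or "wrist"; returns a dict with "img" (384x512x3 uint8, red, green, blue), "vfov" (degrees; the focal length in pixels is half the picture's height over the tangent of half this angle, whatever the lens; pixels are square), "cx", "cy" (the principal point, pixels), "distortion" ([k1, k2, p1, p2, k3] as OpenCV has them; the pictures are not rectified), "view" (4x4, takes a point from world to camera coordinates). Camera axes: x right, y up, looking along -z (the intrinsics and any distortion apply to the point x, -y, -z); pixel columns grow to the right and rows downward; lengths in m; the calibration is good to about 2 mm. A picture is of the moment at which its call begins. There is no depth.
- bot.job_done(): hands the job in; it is judged then, once.
Trained networks look in the newest picture that a camera, given by its name, has taken for a name from the list of things; names that differ only in an ending like _2 or _b are one class to them, and where a whole thing is asked for, a point or a joint stands for the part that bears it (a point fixed in the world has none). Each returns a list of dicts, best first, with "score" (0 to 1); they miss things now and then, are a little off and sometimes report something else, mostly with a low value. They report only what shows in the picture. A call takes as long as a camera call.
- bot.find_in(camera, query): "position" ([x, y, z] in m, in world coordinates, good to about 4 mm: the middle of the surface that is visible of it).
The state is a dict: "clock": time; "qpos": joint angles; "qd": joint speeds; "joint_efforts": joint torques, N m; "position": TCP position; "tool_rot": TCP orientation; "force": force on the tool from outside, world axes, zero at the start; "moment": the same for the moment, N m; "grip_width": finger opening in m; "finger_force": force on a finger pad.
Only numpy, scipy, OpenCV 4.12 (cv2) and the standard library are available. Lean on these libraries where they do the work, as an engineer would, in place of code of your own. Each camera call takes 0.05 s, during which the arm holds its last target. There are 200 camera calls.

## Working session

There is one attempt and no reset: what is moved stays moved. The work goes in short steps, Python scripts to look and compute and a tool call to move; the robot and the scene stay as the last step left them, time stands still between calls to the robot, and variables do not carry over. Pictures are saved under pics/ and viewed, at most 13 in all, crops included, and the job is handed in when it is done.

Besides the shell and the picture viewer there is one more tool, called as name(argument=value, ...) on one line, values as JSON. apply_moves: Moves the arm, as the interface text tells. Its arguments: {"type":"object","properties":{"claw":{"type":"array"},"xyz":{"type":"array"},"twist":{"type":"array"},"force":{"type":"number"}},"required":["claw","xyz","twist"]}

```bash
mkdir -p pics
python3 - <<'E'
from workcell import bot
import cv2,numpy as np
s=bot.observe();print({k:np.round(v,3).tolist() for k,v in s.items()})
ims=[]
for c in ["scene","side","wrist"]:
    f=bot.grab_frame(c);cv2.imwrite(f"pics/{c}0.png",f["img"][:,:,::-1]);print(c,f["vfov"],f["cx"],f["cy"],f["distortion"],np.round(f["view"],3).tolist())
    for q in ["photometer","cover_ridge","cell_rack","long_cell","short_cell_a","dropper","strip_bottle","well_mouth"]:
        r=bot.find_in(c,q);print(q,[(np.round(x["position"],3).tolist(),round(x["score"],2)) for x in r[:3]])
E
```

```text
{'clock': 0.0, 'qpos': [1.119, 0.522, -0.036, 1.6, 0.021, 1.021, -0.113], 'qd': [-0.0, 0.001, -0.001, 0.001, 0.004, -0.001, -0.002], 'joint_efforts': [0.001, -92.711, 1.98, -36.993, 0.018, 0.008, -0.0], 'position': [0.233, -0.58, 0.231], 'tool_rot': [-3.14, 0.0, 0.382], 'force': [-0.173, 0.607, -0.466], 'moment': [0.023, 0.08, -0.015], 'finger_force': 0.0, 'grip_width': 0.085}
scene 56.40875112440319 254.34268584989533 194.52107636110637 [-0.04011444  0.          0.          0.          0.        ] [[-0.796, -0.606, -0.016, 0.254], [0.446, -0.603, 0.661, -0.432], [-0.41, 0.519, 0.75, -0.564], [0.0, 0.0, 0.0, 1.0]]
photometer [([0.477, -0.09, 0.062], 0.7)]
cover_ridge [([0.509, -0.095, 0.066], 0.66)]
cell_rack [([0.479, -0.321, 0.024], 0.69)]
long_cell []
short_cell_a [([0.492, -0.326, 0.043], 0.6), ([0.473, -0.089, 0.063], 0.57)]
dropper [([0.325, -0.251, 0.033], 0.59)]
strip_bottle [([0.716, -0.004, 0.092], 0.93)]
well_mouth [([0.474, -0.086, 0.06], 0.67)]
side 48.399882013656665 250.92879012344753 187.995848981254 [0.01347479 0.         0.         0.         0.        ] [[0.968, -0
[... 235 characters left out ...]
-0.329, 0.047], 0.58), ([0.315, -0.177, 0.046], 0.22)]
cell_rack [([0.486, -0.346, 0.024], 0.66)]
long_cell []
short_cell_a [([0.449, -0.329, 0.046], 0.61)]
dropper [([0.491, -0.348, 0.024], 0.57), ([0.537, -0.344, 0.055], 0.49), ([0.331, -0.265, 0.031], 0.38)]
strip_bottle [([0.726, -0.026, 0.093], 0.6)]
well_mouth [([0.495, -0.116, 0.063], 0.56)]
wrist 62.77512495686265 255.52457008320712 198.51824496583856 [-0.08887298  0.          0.          0.          0.        ] [[0.373, -0.928, 0.0, -0.625], [0.891, 0.358, -0.278, 0.035], [0.258, 0.104, 0.961, -0.38], [0.0, 0.0, 0.0, 1.0]]
photometer []
cover_ridge []
cell_rack []
long_cell []
short_cell_a []
dropper []
strip_bottle []
well_mouth []
```

Run:
```python
import cv2
a=cv2.imread("pics/scene0.png");b=cv2.imread("pics/side0.png")
cv2.imwrite("pics/s1.png",a);
c=cv2.resize(b[130:330,100:400],None,fx=2.6,fy=2.6,interpolation=2);cv2.imwrite("pics/s2.png",c)
```

```text
(no output)
```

View pics/s1.png

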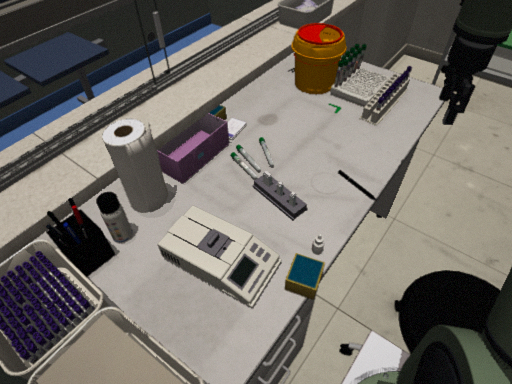

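View pics/s2.png

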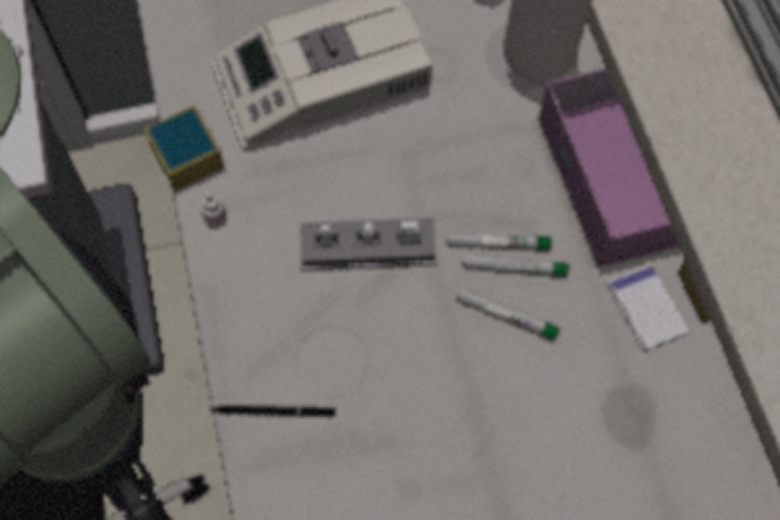

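Scene picture: photometer around (220,250) with its cover at (213,242), and the rack at (280,194). The side crop shows three cells, the widest at (410,230), so the long cell looks to be in the far (+x) slot. I'll look closer with the wrist camera.

```bash
cat > h.py <<'E'
from workcell import bot
import numpy as np,cv2
from scipy.spatial.transform import Rotation as R
def pose():
    s=bot.observe();return np.array(s["position"]),R.from_euler("xyz",s["tool_rot"]),s
def goto(p,yaw,rows=None):
    """print total tool shift & twist; constant world direction only when the turn is done first/last"""
    q,r,s=pose();t=R.from_euler("xyz",[np.pi,0,yaw])
    print("clock",round(s["clock"],2),"shift in current tool axes",np.round(r.inv().apply(np.array(p)-q),4),
      "in target axes",np.round(t.inv().apply(np.array(p)-q),4),"twist",np.round((r.inv()*t).as_rotvec(),4))
def cam(f):
    h=f["img"].shape[0];fl=h/2/np.tan(np.radians(f["vfov"])/2)
    K=np.array([[fl,0,f["cx"]],[0,fl,f["cy"]],[0,0,1.]]);V=np.array(f["view"]);D=np.diag([1,-1,-1.])
    return K,np.array(f["distortion"],float),D@V[:3,:3],D@V[:3,3]
def proj(f,P):
    K,d,Rm,t=cam(f);return cv2.projectPoints(np.atleast_2d(np.array(P,float)),cv2.Rodrigues(Rm)[0],t,K,d)[0][:,0]
def back(f,uv,z):
    K,d,Rm,t=cam(f);n=cv2.undistortPoints(np.array(uv,float).reshape(-1,1,2),K,d)[:,0]
    ray=np.c_[n,np.ones(len(n))]@Rm;c=-Rm.T@t
    return c+ray*((z-c[2])/ray[:,2])[:,None]
E
python3 - <<'E'
from h import *
f=bot.grab_frame("wrist");K,d,Rm,t=cam(f);c=-Rm.T@t;q,r,s=pose()
print("cam in tool",r.inv().apply(c-q),"fwd",r.inv().apply(Rm[2]),"right",r.inv().apply(Rm[0]))
goto([0.42,-0.24,0.36],-0.1)
E
```

```text
cam in tool [ 0.07157642  0.00040363 -0.14340079] fwd [-2.78169472e-01  2.62131272e-04  9.60531976e-01] right [ 1.13045270e-04  9.99999965e-01 -2.40164331e-04]
clock 1.4 shift in current tool axes [ 0.3003 -0.2458 -0.1287] in target axes [ 0.1523 -0.357  -0.1287] twist [-0.     -0.      0.4817]
```

apply_moves(claw=[0.085, 0.085, 0.085, 0.085, 0.085, 0.085, 0.085, 0.085, 0.085, 0.085, 0.085, 0.085, 0.085, 0.085, 0.085, 0.085, 0.085, 0.085, 0.085, 0.085], xyz=[[0.0256, -0.014, -0.008], [0.0256, -0.014, -0.008], [0.0256, -0.014, -0.008], [0.0256, -0.014, -0.008], [0.0256, -0.014, -0.008], [0.0256, -0.014, -0.008], [0.0256, -0.014, -0.008], [0.0256, -0.014, -0.008], [0.0256, -0.014, -0.008], [0.0256, -0.014, -0.008], [0.0256, -0.014, -0.008], [0.0256, -0.014, -0.008], [0.0256, -0.014, -0.008], [0.0256, -0.014, -0.008], [0.0256, -0.014, -0.008], [0.0256, -0.014, -0.008], [0, 0, 0], [0, 0, 0], [0, 0, 0], [0, 0, 0]], twist=[[0, 0, 0], [0, 0, 0], [0, 0, 0], [0, 0, 0], [0, 0, 0], [0, 0, 0], [0, 0, 0], [0, 0, 0], [0, 0, 0], [0, 0, 0], [0, 0, 0], [0, 0, 0], [0, 0, 0], [0, 0, 0], [0, 0, 0], [0, 0, 0], [0, 0, 0.12], [0, 0, 0.12], [0, 0, 0.12], [0, 0, 0.12]])

```text
clock: 3.4
position: [0.5295, -0.2195, 0.3593]
tool_rot: [3.142, -0.0, -0.103]
force: [-0.3, 0.4, -0.1]
grip_width: 0.0853
finger_force: 0.0
```

Run:
```python
from h import *
q,r,s=pose();print(q,s["tool_rot"],s["clock"])
f=bot.grab_frame("wrist");np.save("w1.npy",f,allow_pickle=True)
cv2.imwrite("pics/w1.png",cv2.resize(f["img"][:,:,::-1],None,fx=1.5,fy=1.5))
for q in ["photometer","cover_ridge","cell_rack","long_cell","short_cell_a","well_mouth","long_cell_frosted_left","long_cell_windows"]:
    r=bot.find_in("wrist",q);print(q,[(np.round(x["position"],3).tolist(),round(x["score"],2)) for x in r[:3]])
```

```text
[ 0.5295007  -0.21950217  0.35934187] [ 3.14153953e+00 -3.25387939e-05 -1.03128184e-01] 3.4
photometer [([0.518, -0.103, 0.063], 0.85)]
cover_ridge [([0.512, -0.097, 0.065], 0.93)]
cell_rack [([0.363, -0.491, 0.006], 0.56)]
long_cell [([0.544, -0.339, 0.05], 0.67)]
short_cell_a [([0.494, -0.333, 0.046], 0.68), ([0.541, -0.336, 0.038], 0.64)]
well_mouth [([0.512, -0.103, 0.062], 0.58)]
long_cell_frosted_left []
long_cell_windows []
```

View pics/w1.png

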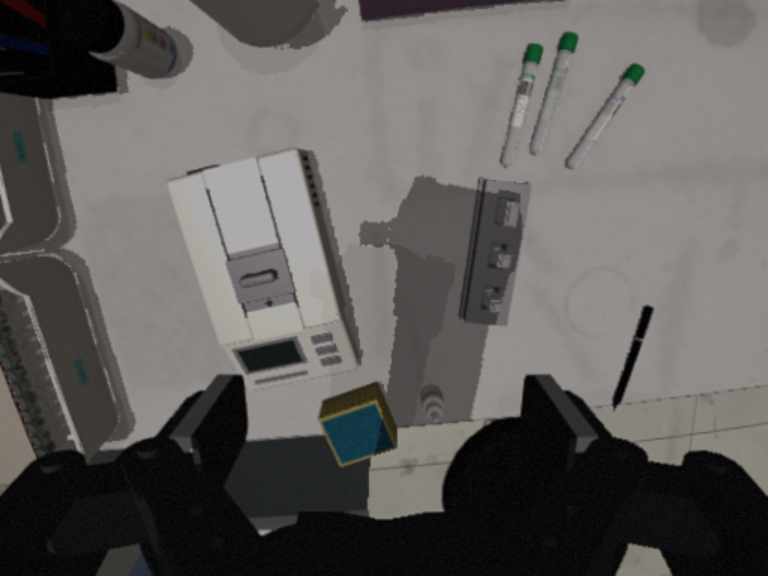

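Wrist view (1.5× scale): the photometer's flat top has its back corners at about (169,182) and (298,149), and its front corners near (222,347) and (341,320). The ridge is near (259,278). The rack spans (482,180) to (505,325), and the long cell is in the back slot at (509,212).

Run:
```python
from h import *
f=np.load("w1.npy",allow_pickle=True).item()
def fit(uv,z,loc):
    W=back(f,np.array(uv)/1.5,z)[:,:2];L=np.array(loc)
    a=W-W.mean(0);b=L-L.mean(0);th=np.arctan2((b[:,0]*a[:,1]-b[:,1]*a[:,0]).sum(),(a*b).sum())
    c,s=np.cos(th),np.sin(th);Q=np.array([[c,-s],[s,c]]);o=W.mean(0)-Q@L.mean(0)
    print("W",W.round(4).tolist(),"origin",o.round(4),"yaw",th.round(4),"res mm",((W-(L@Q.T+o))*1e3).round(1).tolist())
    return o,th,Q
fit([(169,182),(298,149),(341,320),(222,347)],.062,[(.11,.065),(.11,-.065),(-.06,-.065),(-.06,.065)])
fit([(227,262),(284,245),(298,300),(240,315)],.0665,[(.022,.029),(.022,-.029),(-.022,-.029),(-.022,.029)])
fit([(486,180),(530,183),(505,325),(466,318)],.024,[(.077,.0265),(.077,-.0265),(-.077,-.0265),(-.077,.0265)])
print(back(f,np.array([(512,203),(502,250),(493,296)])/1.5,.053))
im=f["img"][:,:,::-1]
a=cv2.resize(im[95:255,105:245],None,fx=3.7,fy=3.7,interpolation=2);b=cv2.resize(im[95:255,300:360],None,fx=3.7,fy=3.7,interpolation=2)
cv2.imwrite("pics/w1c.png",np.hstack([a,b])); print(a.shape,b.shape)
```

```text
W [[0.6058, -0.0273], [0.6206, -0.1517], [0.4555, -0.1699], [0.4391, -0.0457]] origin [ 0.5054 -0.1016] yaw 0.1155 res mm [[-1.4, -3.0], [-1.6, 1.7], [2.2, 3.1], [0.8, -1.8]]
W [[0.5257, -0.0697], [0.5359, -0.1267], [0.4815, -0.1317], [0.4722, -0.0724]] origin [ 0.5038 -0.1001] yaw 0.1268 res mm [[3.7, -1.1], [6.6, -0.6], [-4.2, -0.0], [-6.2, 1.8]]
W [[0.5737, -0.3267], [0.5667, -0.3709], [0.419, -0.3403], [0.4314, -0.2986]] origin [ 0.4977 -0.3341] yaw -0.2018 res mm [[-4.7, -3.2], [-1.1, 4.7], [2.0, 4.3], [3.8, -5.8]]
[[ 0.55167615 -0.34433405  0.053     ]
 [ 0.5074374  -0.33300532  0.053     ]
 [ 0.46189367 -0.32235715  0.053     ]]
(592, 518, 3) (592, 222, 3)
```

View pics/w1c.png

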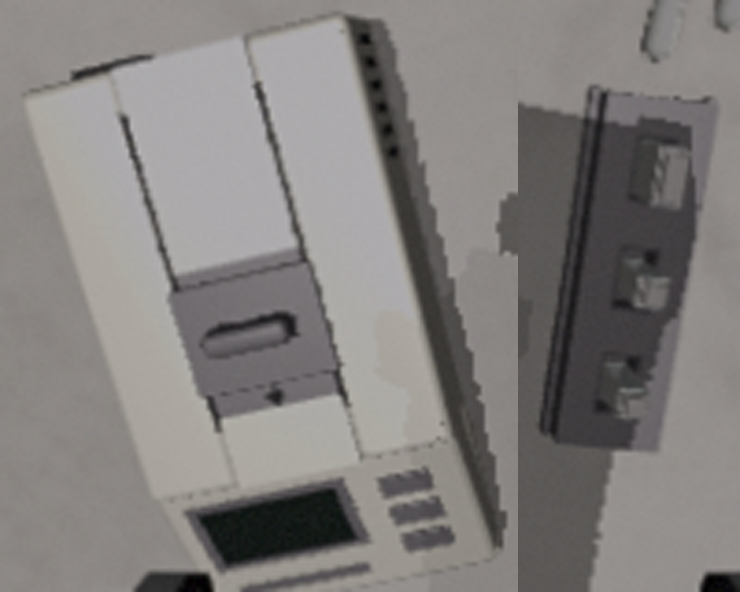

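The crop sharpens the corners. Photometer top: (25,95), (342,13), (452,438), (158,498). Cover plate: (170,293), (308,262), (340,372), (197,396). Rack top: (605,90), (716,98), (659,450), (553,438). The cover looks almost shut, and the long cell is in the top slot.

```bash
cat >> h.py <<'E'
def fit(f,uv,z,loc):
    W=back(f,np.array(uv),z)[:,:2];L=np.array(loc)
    a=W-W.mean(0);b=L-L.mean(0);th=np.arctan2((b[:,0]*a[:,1]-b[:,1]*a[:,0]).sum(),(a*b).sum())
    c,s=np.cos(th),np.sin(th);Q=np.array([[c,-s],[s,c]]);o=W.mean(0)-Q@L.mean(0)
    print("origin",o.round(4),"yaw",th.round(4),"res mm",((W-(L@Q.T+o))*1e3).round(1).tolist())
    return o,th,Q
E
python3 - <<'E'
from h import *
f=np.load("w1.npy",allow_pickle=True).item()
P=lambda l,o=0:[(105+u/3.7,95+v/3.7) if u<518 else (300+(u-518)/3.7,95+v/3.7) for u,v in l]
fit(f,P([(25,95),(342,13),(452,438),(158,498)]),.062,[(.11,.065),(.11,-.065),(-.06,-.065),(-.06,.065)])
fit(f,P([(170,293),(308,262),(340,372),(197,396)]),.0665,[(.022,.029),(.022,-.029),(-.022,-.029),(-.022,.029)])
fit(f,P([(605,90),(716,98),(659,450),(553,438)]),.024,[(.077,.0265),(.077,-.0265),(-.077,-.0265),(-.077,.0265)])
print(back(f,P([(205,340),(288,322)]),.0815),back(f,P([(660,143),(690,140),(685,205),(652,208)]),.053).mean(0))
E
```

```text
origin [ 0.5067 -0.1009] yaw 0.1165 res mm [[-1.5, -2.6], [-1.7, 2.4], [0.8, 2.7], [2.4, -2.5]]
origin [ 0.508 -0.099] yaw 0.091 res mm [[-0.8, -1.1], [0.1, 1.3], [-0.4, -0.3], [1.1, 0.1]]
origin [ 0.4975 -0.3341] yaw -0.1945 res mm [[-3.5, -3.1], [-0.5, 3.8], [1.9, 2.5], [2.1, -3.3]]
[[ 0.5098655 -0.084569   0.0815   ]
 [ 0.5133935 -0.1170649  0.0815   ]] [ 0.54209179 -0.34430963  0.053     ]
```

Run:
```python
from h import *
goto([0.470,-0.105,0.15],0.11)
```

```text
clock 3.85 shift in current tool axes [-0.0703 -0.1083  0.2093] in target axes [-0.0465 -0.1205  0.2093] twist [-0.00e+00 -1.00e-04 -2.07e-01]
```

apply_moves(claw=[0, 0, 0, 0, 0, 0, 0, 0, 0, 0, 0, 0, 0, 0], xyz=[[0, 0, 0], [0, 0, 0], [-0.00465, -0.01205, 0.0209], [-0.00465, -0.01205, 0.0209], [-0.00465, -0.01205, 0.0209], [-0.00465, -0.01205, 0.0209], [-0.00465, -0.01205, 0.0209], [-0.00465, -0.01205, 0.0209], [-0.00465, -0.01205, 0.0209], [-0.00465, -0.01205, 0.0209], [-0.00465, -0.01205, 0.0209], [-0.00465, -0.01205, 0.0209], [0, 0, 0], [0, 0, 0]], twist=[[0, 0, -0.1035], [0, 0, -0.1035], [0, 0, 0], [0, 0, 0], [0, 0, 0], [0, 0, 0], [0, 0, 0], [0, 0, 0], [0, 0, 0], [0, 0, 0], [0, 0, 0], [0, 0, 0], [0, 0, 0], [0, 0, 0]])

```text
clock: 5.25
position: [0.4705, -0.105, 0.1506]
tool_rot: [3.142, 0.0, 0.11]
force: [-0.1, -0.6, 0.6]
grip_width: 0.0003
finger_force: 0.0
```

Run:
```python
from h import *
f=bot.grab_frame("wrist");np.save("w2.npy",f,allow_pickle=True)
cv2.imwrite("pics/w2.png",cv2.resize(f["img"][:,:,::-1],None,fx=1.5,fy=1.5))
r=bot.find_in("wrist","cover_ridge");print(r[:2])
goto([0.470,-0.105,0.072],0.11)
```

```text
[{'position': [0.5107, -0.0952, 0.0686], 'score': 0.97}]
clock 5.35 shift in current tool axes [-0.001  -0.0006  0.0792] in target axes [-0.0009 -0.0005  0.0792] twist [ 0.0005 -0.0014 -0.0016]
```

View pics/w2.png

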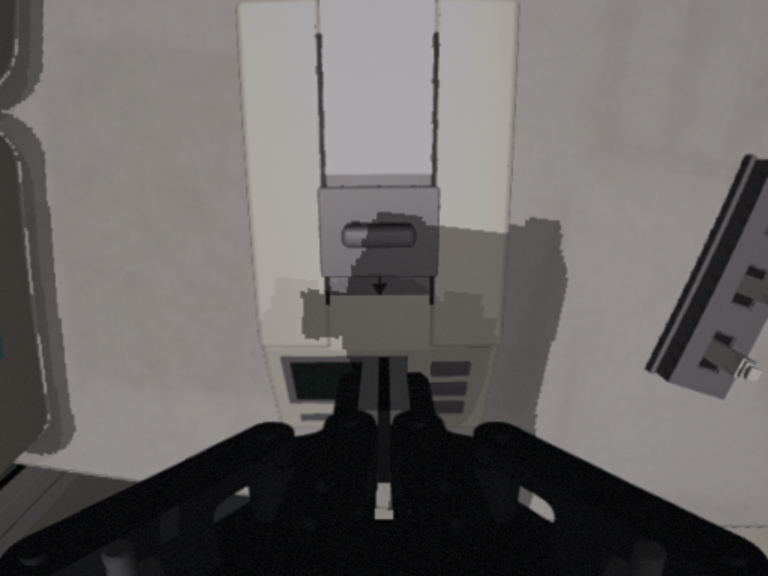

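Wrist view: the tool is aligned with the photometer. The cover plate runs from (319,188) to (437,276), the ridge is at (379,235), and the flat top's front edge is at row 346.

Run:
```python
from h import *
f=np.load("w2.npy",allow_pickle=True).item()
o,th,Q=fit(f,np.array([(319,188),(438,187),(437,276),(323,276)])/1.5,.0665,[(.022,.029),(.022,-.029),(-.022,-.029),(-.022,.029)])
print("ridge top",back(f,[(379/1.5,233/1.5)],.0815))
W=back(f,np.array([(238,2),(518,2),(497,346),(265,346)])/1.5,.062);print((W[0]+W[1])/2,(W[2]+W[3])/2,W)
```

```text
origin [ 0.5086 -0.099 ] yaw 0.1175 res mm [[-0.4, -0.8], [-0.6, 1.0], [0.2, 0.6], [0.8, -0.8]]
ridge top [[ 0.51064566 -0.09881144  0.0815    ]]
[ 0.6127931  -0.08709029  0.062     ] [ 0.44835198 -0.10639202  0.062     ] [[ 0.60596481 -0.02430052  0.062     ]
 [ 0.61962139 -0.14988006  0.062     ]
 [ 0.45508548 -0.16760068  0.062     ]
 [ 0.44161847 -0.04518335  0.062     ]]
```

apply_moves(claw=[0, 0, 0, 0, 0, 0, 0, 0, 0, 0, 0, 0, 0, 0, 0, 0, 0], xyz=[[0, 0, 0.0157], [0, 0, 0.0157], [0, 0, 0.0157], [0, 0, 0.0157], [0, 0, 0.0157], [0.005, 0, 0], [0.005, 0, 0], [0.005, 0, 0], [0.005, 0, 0], [0.005, 0, 0], [0.005, 0, 0], [0.005, 0, 0], [0.005, 0, 0], [0.005, 0, 0], [0.005, 0, 0], [0.005, 0, 0], [0.005, 0, 0]], twist=[[0, 0, 0], [0, 0, 0], [0, 0, 0], [0, 0, 0], [0, 0, 0], [0, 0, 0], [0, 0, 0], [0, 0, 0], [0, 0, 0], [0, 0, 0], [0, 0, 0], [0, 0, 0], [0, 0, 0], [0, 0, 0], [0, 0, 0], [0, 0, 0], [0, 0, 0]])

```text
clock: 7.05
position: [0.5302, -0.0981, 0.0718]
tool_rot: [-3.141, 0.0, 0.109]
force: [-1.9, 0.8, 1.0]
grip_width: -0.0002
finger_force: 0.7
```

apply_moves(claw=[0, 0, 0, 0, 0, 0], xyz=[[0.002, 0, 0], [0.002, 0, 0], [0.002, 0, 0], [0.002, 0, 0], [0.001, 0, 0], [0, 0, 0]], twist=[[0, 0, 0], [0, 0, 0], [0, 0, 0], [0, 0, 0], [0, 0, 0], [0, 0, 0]])

```text
clock: 7.65
position: [0.5359, -0.0976, 0.0715]
tool_rot: [-3.141, 0.006, 0.108]
force: [-18.6, 0.2, 13.8]
grip_width: -0.0002
finger_force: 9.4
```

apply_moves(claw=[0, 0, 0, 0, 0, 0, 0, 0, 0], xyz=[[-0.006, 0, 0], [-0.008, 0, -0.003], [-0.01, 0, -0.015], [-0.015, 0, -0.02], [-0.015, 0, -0.02], [-0.015, 0, -0.02], [0, 0, 0], [0, 0, 0], [0, 0, 0]], twist=[[0, 0, 0], [0, 0, 0], [0, 0, 0], [0, 0, 0], [0, 0, 0], [0, 0, 0], [0, 0, 0], [0, 0, 0], [0, 0, 0]])

```text
clock: 8.55
position: [0.4704, -0.1047, 0.1494]
tool_rot: [-3.141, 0.0, 0.109]
force: [-0.5, -0.0, -0.9]
grip_width: -0.0001
finger_force: 0.0
```

Run:
```python
from h import *
f=bot.grab_frame("wrist");np.save("w3.npy",f,allow_pickle=True)
cv2.imwrite("pics/w3.png",cv2.resize(f["img"][60:240,130:370,::-1],None,fx=3.3,fy=3.3,interpolation=2))
for q in ["cover_ridge","well_mouth"]: print(q,bot.find_in("wrist",q)[:2])
print(pose()[2]["position"],pose()[2]["tool_rot"])
```

```text
cover_ridge [{'position': [0.5509, -0.0881, 0.0666], 'score': 0.83}]
well_mouth [{'position': [0.5267, -0.0926, 0.0609], 'score': 0.86}]
[ 0.47024974 -0.10461323  0.14917761] [-3.14122800e+00  7.95330662e-04  1.09025013e-01]
```

View pics/w3.png

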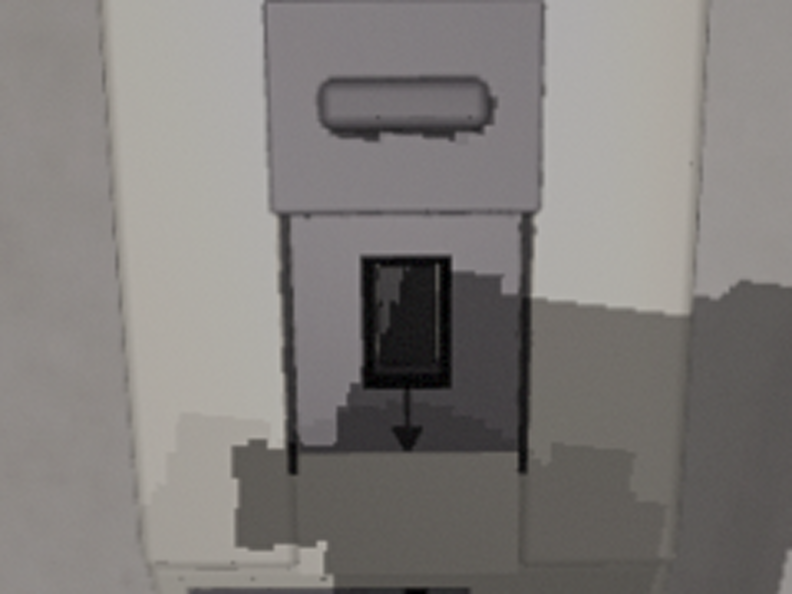

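The cover is open. The well mouth's outline spans (361,255), (451,255), (451,388), (363,388) in the crop. The cover's plate now has its front edge at row 212 and its back edge at row 2.

Run:
```python
from h import *
f=np.load("w3.npy",allow_pickle=True).item()
P=lambda l:[(130+(u+.5)/3.3-.5,60+(v+.5)/3.3-.5) for u,v in l]
B=[(.5,.5),(.5,-.5),(-.5,-.5),(-.5,.5)]
o,th,Q=fit(f,P([(361,255),(451,255),(451,388),(363,388)]),.062,np.array(B)*[.030,.020])
oc,thc,_=fit(f,P([(264,2),(545,2),(542,211),(270,212)]),.0665,np.array(B)*[.044,.058])
Q=R.from_euler("z",.115).as_matrix()[:2,:2]
print("cover local",Q.T@(oc-o))
W=back(f,P([(135,470),(683,470),(700,100),(108,100),(150,564),(665,564)]),.062);print((W[0]+W[1])/2,(W[2]+W[3])/2,((W[4]+W[5])/2)[:2]+Q@[.06,0])
goto([.545,-.34,.30],-.195)
```

```text
origin [ 0.5064 -0.0989] yaw 0.1126 res mm [[-0.0, -0.1], [-0.1, 0.1], [0.0, -0.0], [0.1, -0.0]]
origin [ 0.5519 -0.0938] yaw 0.1116 res mm [[-0.7, -0.2], [-0.9, 0.2], [0.8, -0.0], [0.8, 0.1]]
cover local [ 0.04582458 -0.00013527]
[ 0.47224692 -0.1031531   0.062     ] [ 0.55429913 -0.09321149  0.062     ] [ 0.50838431 -0.09842891]
clock 8.7 shift in current tool axes [ 0.0486  0.2421 -0.1509] in target axes [ 0.1189  0.2164 -0.1508] twist [-2.00e-04  8.00e-04  3.04e-01]
```

apply_moves(claw=[0, 0, 0, 0.085, 0.085, 0.085, 0.085, 0.085, 0.085, 0.085, 0.085, 0.085, 0.085, 0.085, 0.085, 0.085], xyz=[[0, 0, -0.005], [0, 0, -0.005], [0, 0, -0.005], [0.0078, 0.022, -0.0006], [0.0078, 0.022, -0.0006], [0.0078, 0.022, -0.0006], [0.0078, 0.022, -0.0006], [0.0078, 0.022, -0.0006], [0.0078, 0.022, -0.0006], [0.0078, 0.022, -0.0006], [0.0078, 0.022, -0.0006], [0.0078, 0.022, -0.0006], [0.0078, 0.022, -0.0006], [0, 0, 0], [0, 0, 0], [0, 0, 0]], twist=[[0, 0, 0.1015], [0, 0, 0.1015], [0, 0, 0.1015], [0, 0, 0], [0, 0, 0], [0, 0, 0], [0, 0, 0], [0, 0, 0], [0, 0, 0], [0, 0, 0], [0, 0, 0], [0, 0, 0], [0, 0, 0], [0, 0, 0], [0, 0, 0], [0, 0, 0]])

```text
clock: 10.3
position: [0.504, -0.3347, 0.1704]
tool_rot: [-3.141, 0.001, -0.195]
force: [-0.3, 0.9, -0.1]
grip_width: 0.0851
finger_force: 0.0
```

Run:
```python
from h import *
f=bot.grab_frame("wrist");np.save("w4.npy",f,allow_pickle=True)
cv2.imwrite("pics/w4.png",cv2.resize(f["img"][60:330,80:430,::-1],None,fx=2.2,fy=2.2,interpolation=2))
for q in ["long_cell"]: print(q,bot.find_in("wrist",q)[:2])
print(pose()[2]["position"],pose()[2]["tool_rot"])
```

```text
long_cell [{'position': [0.5442, -0.3452, 0.0589], 'score': 0.86}]
[ 0.50408641 -0.33483495  0.170699  ] [-3.14121485e+00  2.38402136e-04 -1.94687621e-01]
```

View pics/w4.png

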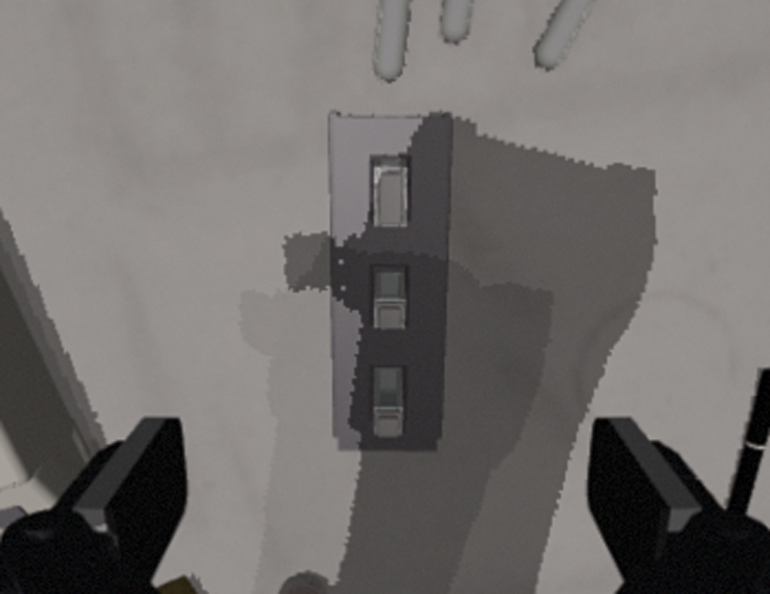

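Wrist view: rack top corners are at (331,115), (452,117), (438,450), (337,450). The long cell's top is centred near (391,195), and the two square cells are at (389,315) and (388,420). The fingers sit symmetric about column 387.

Run:
```python
from h import *
f=np.load("w4.npy",allow_pickle=True).item()
P=lambda l:[(80+(u+.5)/2.2-.5,60+(v+.5)/2.2-.5) for u,v in l]
B=np.array([(.5,.5),(.5,-.5),(-.5,-.5),(-.5,.5)])
o,th,Q=fit(f,P([(331,115),(452,117),(438,450),(337,450)]),.024,B*[.154,.053])
print("from rack",o+Q@[.046,0])
W=back(f,P([(378,171),(403,171),(403,222),(378,222)]),.053);print("top",W.mean(0),np.linalg.norm(W[0]-W[1]),np.linalg.norm(W[1]-W[2]))
i=f["img"][60+65:60+106,80+160:80+196,::-1]
cv2.imwrite("pics/w4c.png",cv2.resize(i,None,fx=14,fy=14,interpolation=1))
```

```text
origin [ 0.4966 -0.3342] yaw -0.2051 res mm [[-2.0, -1.5], [-1.5, 2.2], [2.6, 2.5], [0.9, -3.2]]
from rack [ 0.54163703 -0.34361618]
top [ 0.54162764 -0.34340677  0.053     ] 0.009310939063790933 0.019174667889398436
```

View pics/w4c.png

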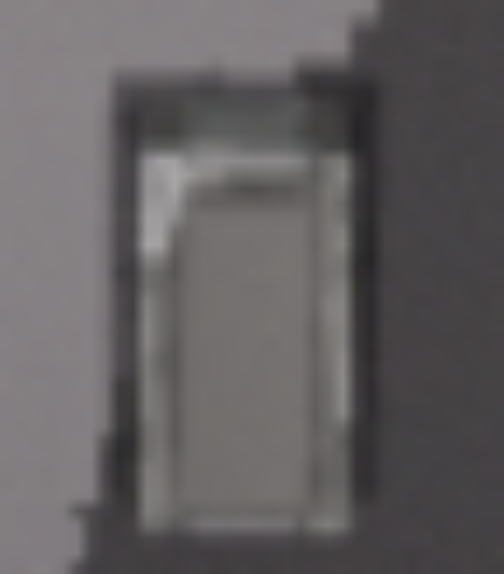

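The cell's glass rim spans (140,152) to (352,530) in this crop and its stopper (172,190) to (318,520). It stands straight in its slot. Its underside is 6 mm up, so the rim is at z = 0.052 and the stopper top at 0.059.

Run:
```python
from h import *
f=np.load("w4.npy",allow_pickle=True).item()
P=lambda l:[(240+(u+.5)/14-.5,125+(v+.5)/14-.5) for u,v in l]
B=np.array([(.5,.5),(.5,-.5),(-.5,-.5),(-.5,.5)])
o,th,Q=fit(f,P([(140,152),(352,152),(352,532),(140,532)]),.052,B*[.0225,.0125])
o2,_,_=fit(f,P([(172,190),(318,190),(318,520),(172,520)]),.059,B*[.0195,.0095])
goto([*((o)),.10],-.198)
```

```text
origin [ 0.5416 -0.3433] yaw -0.1937 res mm [[0.0, -0.0], [0.0, 0.0], [-0.0, -0.1], [0.0, 0.1]]
origin [ 0.5417 -0.3432] yaw -0.1937 res mm [[-0.3, -0.5], [-0.1, 0.6], [0.3, 0.4], [0.1, -0.5]]
clock 10.4 shift in current tool axes [0.0384 0.0011 0.0707] in target axes [0.0384 0.0009 0.0707] twist [-0.0004  0.0002  0.0033]
```

apply_moves(claw=[0.085, 0.085, 0.085, 0.085, 0.085, 0.085, 0.085, 0.085, 0.085, 0.085, 0.085, 0.085], xyz=[[0.0096, 0.0003, 0.012], [0.0096, 0.0003, 0.014], [0.0096, 0.0003, 0.014], [0.0096, 0.0001, 0.015], [0, 0, 0.0157], [0, 0, 0.014], [0, 0, 0.014], [0, 0, 0.013], [0, 0, 0.013], [0, 0, 0.014], [0, 0, 0], [0, 0, 0]], twist=[[0, 0, 0], [0, 0, 0], [0, 0, 0], [0, 0, 0], [0, 0, 0], [0, 0, 0], [0, 0, 0], [0, 0, 0], [0, 0, 0], [0, 0, 0], [0, 0, 0], [0, 0, 0]])

```text
clock: 11.6
position: [0.5414, -0.3442, 0.032]
tool_rot: [-3.142, 0.0, -0.196]
force: [-0.6, 0.4, 0.2]
grip_width: 0.0849
finger_force: 0.0
```

Run:
```python
from h import *
goto([.5416,-.3433,.032],-.195)
f=bot.grab_frame("wrist");cv2.imwrite("pics/w5.png",cv2.resize(f["img"][120:384,100:400,::-1],None,fx=2.2,fy=2.2,interpolation=2))
```

```text
clock 11.6 shift in current tool axes [ 0.     -0.0009 -0.    ] in target axes [ 0.     -0.0009 -0.    ] twist [-0.0001  0.0002 -0.0008]
```

View pics/w5.png

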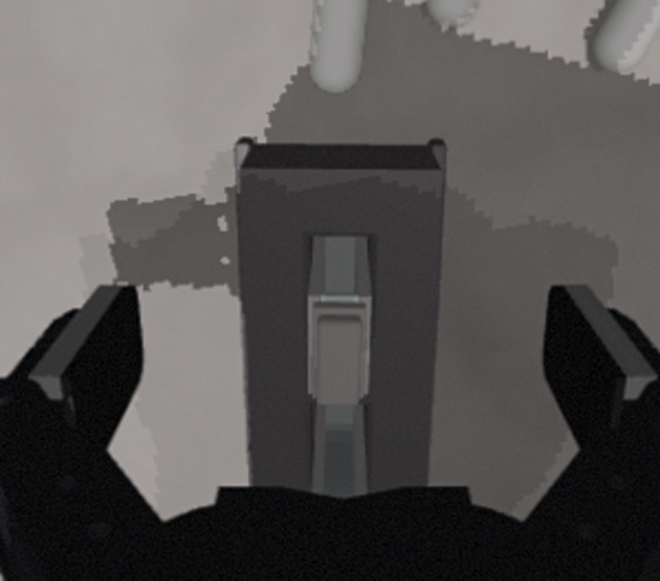

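The cell (columns 309–370) sits midway between the pads (143 and 543), and its rim lines up with the pad fronts along x. Next I close on the frosted faces.

apply_moves(claw=[0.06, 0.04, 0.025, 0.005, 0.005, 0.005, 0.005, 0.005], xyz=[[0, -0.0008, 0], [0, 0, 0], [0, 0, 0], [0, 0, 0], [0, 0, 0], [0, 0, 0], [0, 0, 0], [0, 0, 0]], twist=[[0, 0, 0], [0, 0, 0], [0, 0, 0], [0, 0, 0], [0, 0, 0], [0, 0, 0], [0, 0, 0], [0, 0, 0]], force=40)

```text
clock: 12.45
position: [0.5416, -0.3435, 0.0323]
tool_rot: [3.142, -0.0, -0.196]
force: [-0.8, -0.6, 5.3]
grip_width: 0.0118
finger_force: 41.5
```

apply_moves(claw=[0.005, 0.005, 0.005, 0.005, 0.005, 0.005, 0.005, 0.005, 0.005, 0.005], xyz=[[0, 0, -0.003], [0, 0, -0.006], [0, 0, -0.01], [0, 0, -0.014], [0, 0, -0.016], [0, 0, -0.016], [0, 0, -0.016], [0, 0, -0.016], [0, 0, -0.013], [0, 0, 0]], twist=[[0, 0, 0], [0, 0, 0], [0, 0, 0], [0, 0, 0], [0, 0, 0], [0, 0, 0], [0, 0, 0], [0, 0, 0], [0, 0, 0], [0, 0, 0]])

```text
clock: 13.45
position: [0.5423, -0.3439, 0.1443]
tool_rot: [3.141, -0.003, -0.196]
force: [0.4, -0.4, -0.5]
grip_width: 0.0115
finger_force: 40.9
```

Run:
```python
from h import *
goto([.5064,-.0989,.142],.1125)
```

```text
clock 13.45 shift in current tool axes [-0.0829 -0.2333  0.0019] in target axes [-0.0082 -0.2475  0.0023] twist [ 0.0013 -0.0025 -0.3084]
```

apply_moves(claw=[0.005, 0.005, 0.005, 0.005, 0.005, 0.005, 0.005, 0.005, 0.005, 0.005, 0.005, 0.005, 0.005, 0.005, 0.005, 0.005, 0.005, 0.005, 0.005], xyz=[[0, 0, 0], [0, 0, 0], [0, 0, 0], [-0.0006, -0.012, 0], [-0.0006, -0.02, 0], [-0.0006, -0.02, 0], [-0.0006, -0.02, 0], [-0.0006, -0.02, 0], [-0.0006, -0.02, 0], [-0.0006, -0.02, 0], [-0.0006, -0.02, 0], [-0.0006, -0.02, 0], [-0.0006, -0.02, 0], [-0.0006, -0.02, 0], [-0.0006, -0.02, 0], [-0.0006, -0.01, 0], [-0.001, -0.0055, 0], [0, 0, 0], [0, 0, 0]], twist=[[0, 0, -0.1028], [0, 0, -0.1028], [0, 0, -0.1028], [0, 0, 0], [0, 0, 0], [0, 0, 0], [0, 0, 0], [0, 0, 0], [0, 0, 0], [0, 0, 0], [0, 0, 0], [0, 0, 0], [0, 0, 0], [0, 0, 0], [0, 0, 0], [0, 0, 0], [0, 0, 0], [0, 0, 0], [0, 0, 0]])

```text
clock: 15.35
position: [0.505, -0.0992, 0.1421]
tool_rot: [3.141, 0.0, 0.111]
force: [-0.2, -0.6, -0.8]
grip_width: 0.0121
finger_force: 40.8
```

Run:
```python
from h import *
goto([.5064,-.0989,.100],.1125)
f=bot.grab_frame("wrist");np.save("w6.npy",f,allow_pickle=True);cv2.imwrite("pics/w6.png",cv2.resize(f["img"][90:384,110:400,::-1],None,fx=2,fy=2,interpolation=2))
```

```text
clock 15.35 shift in current tool axes [ 0.0015 -0.0001  0.0421] in target axes [ 0.0015 -0.0001  0.0421] twist [ 0.0003  0.0001 -0.0011]
```

View pics/w6.png

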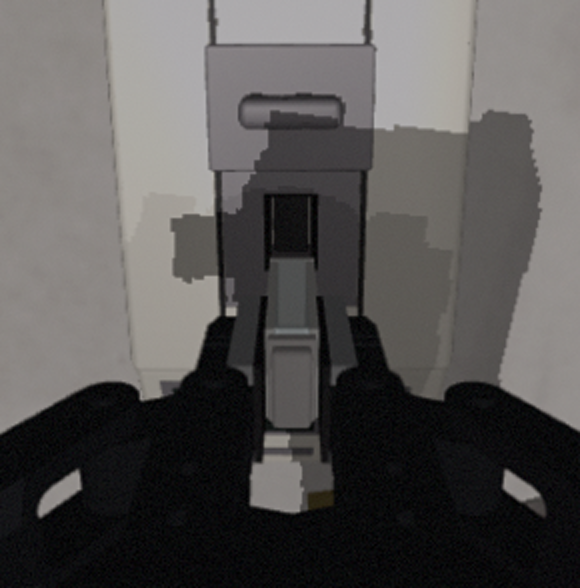

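The cell is held straight, with its lower front edge at about (270–316, 258). The well mouth lies ahead of it at (264–318, 193). I'll check the cell's offset in the hand.

Run:
```python
from h import *
f=np.load("w6.npy",allow_pickle=True).item()
P=lambda l:[(110+(u+.5)/2-.5,90+(v+.5)/2-.5) for u,v in l]
q,r,s=pose();z=q[2]
def loc(uv,zz):
    W=back(f,P(uv),zz);print(np.round(r.inv().apply(W-q)*1e3,1).tolist())
loc([(270,258),(316,258)],z-.026)
loc([(266,333),(318,333)],z+.020)
loc([(264,193),(318,193)],.062)
w=R.from_euler("z",.1125).as_matrix()
m=np.array([.5064,-.0989,.062]);print("mouth",(r.inv().apply(np.array([m+w@[.015,y,0] for y in(.01,-.01)])-q)*1e3).round(1).tolist())
```

```text
[[10.6, -6.1, 26.0], [10.6, 7.0, 26.0]]
[[9.9, -5.5, -20.0], [9.9, 5.7, -20.0]]
[[16.3, -10.0, 80.1], [16.3, 9.7, 80.1]]
mouth [[16.4, -10.3, 80.1], [16.5, 9.7, 80.1]]
```

apply_moves(claw=[0.005, 0.005, 0.005, 0.005, 0.005, 0.005, 0.005, 0.005, 0.005, 0.005], xyz=[[0.0022, -0.0005, 0.005], [0, 0, 0.01], [0, 0, 0.012], [0, 0, 0.012], [0, 0, 0.009], [0, 0, 0.004], [0, 0, 0], [0, 0, 0.003], [0, 0, 0.003], [0, 0, 0]], twist=[[0, 0, 0], [0, 0, 0], [0, 0, 0], [0, 0, 0], [0, 0, 0], [0, 0, 0], [0, 0, 0], [0, 0, 0], [0, 0, 0], [0, 0, 0]])

```text
clock: 16.4
position: [0.5071, -0.0978, 0.084]
tool_rot: [-3.142, 0.0, 0.113]
force: [0.9, 0.1, -0.2]
grip_width: 0.0117
finger_force: 40.8
```

apply_moves(claw=[0.005, 0.005, 0.005, 0.005, 0.005], xyz=[[0, 0, 0.002], [0, 0, 0.002], [0, 0, 0.002], [0, 0, 0.001], [0, 0, 0]], twist=[[0, 0, 0], [0, 0, 0], [0, 0, 0], [0, 0, 0], [0, 0, 0]])

```text
clock: 16.9
position: [0.507, -0.0977, 0.0769]
tool_rot: [-3.141, 0.0, 0.113]
force: [0.8, 0.6, -0.1]
grip_width: 0.0116
finger_force: 40.8
```

apply_moves(claw=[0.005, 0.005, 0.005, 0.005, 0.005, 0.005], xyz=[[0, 0, 0.002], [0, 0, 0.002], [0, 0, 0.002], [0, 0, 0.002], [0, 0, 0.0015], [0, 0, 0]], twist=[[0, 0, 0], [0, 0, 0], [0, 0, 0], [0, 0, 0], [0, 0, 0], [0, 0, 0]])

```text
clock: 17.5
position: [0.5072, -0.0977, 0.0675]
tool_rot: [3.142, -0.0, 0.113]
force: [-0.1, -0.7, 4.5]
grip_width: 0.0117
finger_force: 41.5
```

apply_moves(claw=[0.005, 0.005, 0.005, 0.005], xyz=[[0, 0, 0.001], [0, 0, 0.0005], [0, 0, 0], [0, 0, 0]], twist=[[0, 0, 0], [0, 0, 0], [0, 0, 0], [0, 0, 0]])

```text
clock: 17.9
position: [0.5072, -0.0978, 0.0663]
tool_rot: [3.142, -0.0, 0.113]
force: [-1.2, -0.1, 5.8]
grip_width: 0.0113
finger_force: 41.8
```

apply_moves(claw=[0.005, 0.005, 0.005, 0.005], xyz=[[0, 0, 0.0005], [0, 0, 0.0005], [0, 0, 0], [0, 0, 0]], twist=[[0, 0, 0], [0, 0, 0], [0, 0, 0], [0, 0, 0]])

```text
clock: 18.3
position: [0.5074, -0.0978, 0.066]
tool_rot: [3.141, -0.001, 0.113]
force: [-5.6, 1.2, 24.8]
grip_width: 0.0117
finger_force: 44.4
```

apply_moves(claw=[0.005, 0.005, 0.005, 0.005, 0.005], xyz=[[0, 0, -0.0003], [0, 0, 0], [0, 0, 0], [0, 0, 0], [0, 0, 0]], twist=[[0, 0, 0], [0, 0, 0], [0, 0, 0], [0, 0, 0], [0, 0, 0]])

```text
clock: 18.8
position: [0.5074, -0.0977, 0.0661]
tool_rot: [3.141, -0.001, 0.113]
force: [-3.1, 0.0, 19.2]
grip_width: 0.0117
finger_force: 43.3
```

Run:
```python
from h import *
f=bot.grab_frame("wrist");cv2.imwrite("pics/w7.png",cv2.resize(f["img"][90:384,110:400,::-1],None,fx=2,fy=2,interpolation=2))
_,_,s=pose();print(s["force"],s["position"],s["finger_force"])
print(bot.find_in("wrist","cover_ridge")[:1])
```

```text
[-3.37541748  0.5018339  19.09567254] [ 0.50733579 -0.09777238  0.0660752 ] 43.346566557884216
[{'position': [0.5536, -0.0872, 0.0656], 'score': 0.69}]
```

View pics/w7.png

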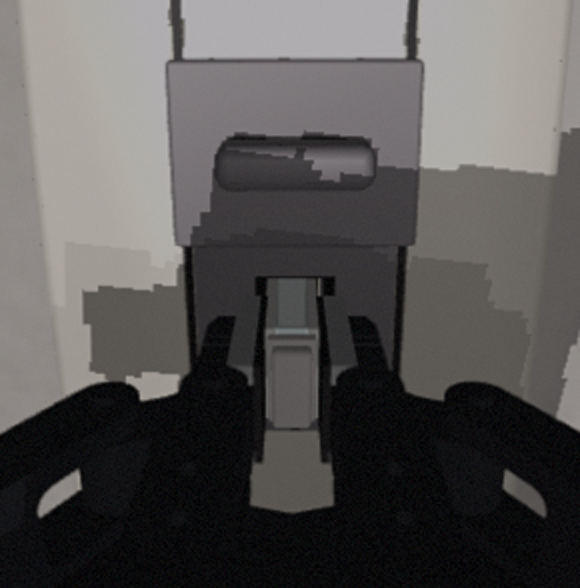

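The cell is in the well, and its rim is at the same row (333) as when first gripped, so it hasn't slipped in the fingers. It holds at about 19 N against the stop, and the cover is still open.

```bash
python3 -c "
from workcell import bot
print(bot.job_done())"
```

```text
the job is handed in; nothing more can be done
None
```

The job is handed in: the cover is fully open, and the long cell, gripped by its frosted faces, is in the well and held down against the plunger stop at about 19 N. The hand-in gave no verdict back.

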